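# Set lacquered strap formers to cure under the lamp

### The job

The lacquered wooden strap formers on the bench have to be cured: swing the tray's metal reflector cover up until it stands upright or beyond, then lay every former in the blue tray, arched side up and flat on the floor of a lane of its own. After that fold the cover back down to half-open, 45 degrees, and turn and tilt the curing lamp by its ball grip so that its beam points at the middle of the tray. Leave the jar, the brush and the steel block where they are.

Things in the scene. Friction and masses are not known exactly. Their poses are not given: they have to be found in the camera images.
- tray: Blue plastic tray fixed to the bench, outside 130 (its x) x 250 (its y) x 45 mm high; walls and floor 4 mm. Ribs along its x, 6 mm wide, 6 mm above the floor, at its y = -62, 0, 62 mm, make four lanes 56 wide x 122 mm long, centred at y = -93, -31, 31, 93 mm; a former lies along x in one. Origin: centre of the underside. The cover is hinged on the +x rim, away from the robot.
- tray_mid (a point): Middle of the tray's inner floor (4 mm above the tray's origin): where the beam must point.
- cover (a joint): Angle of the aluminium reflector cover (panel 130 x 250 x 5 mm) in rad: 0 = shut flat on the tray, grows as it opens up and away from the robot, 1.571 = upright, stop at 1.9; 0.785 = half-open (45 degrees). Stiff hinge: it stays wherever it is left; turning it takes up to 5 N at the bar. Starts 0 to 0.45 open.
- cover_hinge (a point): Middle of the cover's hinge line, on the tray's +x rim: 65 mm along x from the tray's origin and 45 mm above the bench; the hinge line runs along the tray's y.
- cover_bar (a point): Middle of the round grip bar (12 mm thick, 108 mm long, parallel to the hinge) at the cover's free edge: 170 mm from the hinge along the panel, 5 mm above the hinge line when shut. 34 mm clear between bar and panel edge; 8 mm arms 50 mm either side of its middle. Can be pinched from above at any cover angle and turns between the fingers.
- lamp_pivot (a point): Curing lamp, fixed to the bench: grey head 75 x 54 x 40 mm in a yoke on a post with a round foot 100 mm across. This point is where the swivel and tilt axes cross inside the head, 180 mm above the bench. Its x axis is the beam (out of the lens), z the head's up. The beam points at the tray when point tray_mid lies on this x axis.
- lamp_ball (a point): Centre of the black ball grip, 24 mm across, on an 8 mm stem behind the lamp head: at (-80, 0, +30) mm in the axes of lamp_pivot. It can be pinched from above, fingers either side of the stem, and led about the pivot to swivel and tilt the head together.
- lamp_swivel (a joint): Swivel of the lamp head about the vertical in rad, positive anticlockwise seen from above, stops at -1.4 and 1.4; stiff (about 2.5 N at the ball), stays where it is left.
- lamp_tilt (a joint): Tilt of the lamp head in rad: 0 = beam level, positive = beam downward (ball goes up), stops at -0.5 and 1.1; stiff (about 3 N at the ball), stays where it is left.
- former1: Wooden watch-strap former: block 84 long (its x) x 30 wide (its y) x 24 mm high, flat upright sides, flat underside, arched top (24 mm high over the middle 38 mm, sloping to 16 mm at both ends); about 60 g. Origin: centre of the underside; z up out of the arched top. Starts on the bench, arched side up. Three or four are present.
- former2: Wooden watch-strap former: block 84 long (its x) x 30 wide (its y) x 24 mm high, flat upright sides, flat underside, arched top (24 mm high over the middle 38 mm, sloping to 16 mm at both ends); about 60 g. Origin: centre of the underside; z up out of the arched top. Starts on the bench, arched side up. Three or four are present.
- former3: Wooden watch-strap former: block 84 long (its x) x 30 wide (its y) x 24 mm high, flat upright sides, flat underside, arched top (24 mm high over the middle 38 mm, sloping to 16 mm at both ends); about 60 g. Origin: centre of the underside; z up out of the arched top. Starts on the bench, arched side up. Three or four are present.
- former4: Wooden watch-strap former: block 84 long (its x) x 30 wide (its y) x 24 mm high, flat upright sides, flat underside, arched top (24 mm high over the middle 38 mm, sloping to 16 mm at both ends); about 60 g. Origin: centre of the underside; z up out of the arched top. Starts on the bench, arched side up. Three or four are present.
- lacquer_jar: Bystander: closed jar 56 mm across, 75 mm high; origin at the centre of its underside.
- brush: Bystander: brush lying on the bench beyond the tray.
- steel_block: Bystander: steel block 60 x 40 x 35 mm; origin at the centre of its underside.
Mind the look-alikes: they are no part of the job. What is shaped like the former3 but green or red is not meant.

How it is judged:
By the outcome, as a careful person would: the job done as asked, in the order asked, and still so for the second after the job is handed in, with the robot touching nothing.
Of former1, former2, former3, former4 only 3 to 4 are there at a start; the rules pass over those that are not, and their reading is None.
At some moment in a run one of former1, former2, former3, former4 may be knocked a few centimetres aside while the robot is not near it.
It also fails if it takes over 200 s, if anything falls off the work surface, if the arm or the gripper's body presses on something with over 40 N, if the wrist force passes 120 N, or if a joint passes its speed limit or range.

### The arm

A 6-joint arm with a two-finger parallel gripper is mounted at the origin on the work surface. World frame = base frame: x ahead of the robot, y to its left, z up, the work surface at z = 0. Lengths are in m, angles in rad, forces in N, time in s.
With the tool pointing down it reaches from about 0.275 to 0.75 m from the base axis. Payload 10.2 kg.
Tool frame: the origin (TCP) lies at the very end of the fingers, on their centre line; the grasp point (between the pads) lies behind it (ctrl.grip_depth is the z of the grasp point in the tool frame, in m); z points along the fingers, y is the line along which they close (so a half turn about z gives the same grasp; the last joint's range is limited). The gripper opens to 88 mm and grips with 3 to 60 N. Pads are 18 mm wide; open, the fingers measure 123 mm over their backs; the gripper's body (75 mm by 187 mm) begins 45 mm behind the grasp point.
Start: joints at [1.021, 0.313, 1.498, -0, 1.331, -0.223], TCP at [0.169, 0.497, 0.239] pointing down, gripper open.
Joint ranges: [-2.94, 2.94], [-0.97, 2.17], [0.19, 2.56], [-1.23, 4.37], [0.02, 3.11], [-2.88, 2.88]. Speed limits (rad/s): [2.39, 2.39, 3.01, 3.14, 3.14, 3.14].

### API

Orientations are given as [roll, pitch, yaw] about the fixed x, y, z axes, in that order (R = Rz(yaw) Ry(pitch) Rx(roll)).
In Python, from bench import ctrl gives the robot as it stands.
- The arm moves only by the tool jog_arm, never from a script. Its argument "plan" is a list that holds one entry, the list of rows, each a list of 7 numbers: the shift along the tool's x, y, z in cm, then the turn, a rotation vector about the tool's x, y, z in rad, then the finger opening in cm, from 0 to 8.81. A call has 1 to 20 rows; each row is the pose to reach, as a shift and turn from the pose commanded when the call began, along the tool's axes at that moment; what a row does not reach only later rows make up. A row lasts 1/8 s, in which the tool goes at most 62.5 mm and 10.7 degrees, less where a joint would pass 70% of its speed; a pose out of reach is approached as far as the arm can. A call with a gripper value outside its range is refused whole. The fingers move at their own pace and stop on an object; "grip_force" is the grip in N (left out, the last holds). Time passes only in rows, so rows that repeat a pose let the fingers close. It gives the time, the measured TCP pose, the force, the opening and the grip force at its end, in the units of the state.
- ctrl.get_obs(): the state, without advancing time (a new reading comes with each control period).
- ctrl.get_image(name): name is "scene" or "top" or "wrist"; returns a dict with "pixels" (420x560x3 uint8, red, green, blue), "intrinsics" (3x3 intrinsics, pixels), "xyz" and "attitude" of the camera in the world; the wrist camera has in their place "hand_eye" (4x4, takes a point from camera to tool coordinates, whose origin is the TCP and whose axes are the flange's). Camera axes: x right, y down, z forward; pixel columns grow to the right and rows downward; lengths in m; the calibration is good to about 2 mm. A picture is of the moment at which its call begins: read the wrist's pose just before it. There is no depth.
- ctrl.finish_job(): hands the job in; it is judged then, once.
The state is a dict: "clock": time; "joint_positions": joint angles; "joint_vel": joint speeds; "tau": joint torques, N m; "tcp_pos": TCP position; "tcp_rot": TCP orientation; "force": force on the tool from outside, world axes, zero at the start; "ft_torque": the same for the moment, N m; "opening": finger opening in m; "grasp_force": force on a finger pad.
Only numpy, scipy, OpenCV 4.12 (cv2) and the standard library are available. Lean on these libraries where they do the work, as an engineer would, in place of code of your own. Each camera call takes 0.05 s, during which the arm holds its last target. There are 200 camera calls.

## Working session

There is one attempt and no reset: what is moved stays moved. The work goes in short steps, Python scripts to look and compute and a tool call to move; the robot and the scene stay as the last step left them, time stands still between calls to the robot, and variables do not carry over. Pictures are saved under pics/ and viewed, at most 14 in all, crops included, and the job is handed in when it is done.

Besides the shell and the picture viewer there is one more tool, called after "Emit:" by a JSON object that holds its "op" and its "data", one argument or row to a line. jog_arm: Moves the arm, as the interface text tells. Its arguments: {"type":"object","properties":{"plan":{"type":"array"},"grip_force":{"type":"number"}},"required":["plan"]}

```bash
ls; mkdir -p pics; python3 - <<'E'
from bench import ctrl
import cv2,pickle
o=ctrl.get_obs();print(o,ctrl.grip_depth)
for n in("scene","top"):
    d=ctrl.get_image(n);cv2.imwrite(f"pics/{n}0.png",d["pixels"][:,:,::-1]);pickle.dump(d,open(f"{n}0.pkl","wb"))
    print(n,d["intrinsics"],d["xyz"],d["attitude"])
E
```

```text
pics
{'clock': 0.0, 'joint_positions': array([ 1.02060028e+00,  3.13440362e-01,  1.49840828e+00,  2.79302263e-06,
        1.33101140e+00, -2.23409048e-01]), 'joint_vel': array([-4.54854679e-04,  2.23631326e-06, -7.53957800e-06, -1.31021057e-03,
        3.32181664e-04,  1.97088045e-03]), 'tau': array([-1.94700056e-04, -4.02203536e+01, -2.52273309e+01,  6.94213249e-02,
        3.51868733e-02, -6.26909195e-05]), 'tcp_pos': array([0.16841266, 0.49700139, 0.23817685]), 'tcp_rot': array([-3.14035737e+00, -2.83440408e-04,  2.81480482e+00]), 'force': array([ 0.47209808, -0.28414795,  0.04407595]), 'ft_torque': array([-0.00402592, -0.02289406,  0.03800223]), 'grasp_force': 0.0, 'opening': 0.08816620854985008} -0.0187
scene [[537.89463411   0.         282.47628976]
 [  0.         537.89463411 201.45234822]
 [  0.           0.           1.        ]] [ 1.32948224 -1.04916998  1.15946718] [-2.2101799   0.01555071  0.6435312 ]
top [[399.00000596   0.         283.83949973]
 [  0.         399.00000596 214.22338644]
 [  0.           0.           1.        ]] [0.32293316 0.02042091 1.2241677 ] [-2.96772607e+00  1.42857748e-03 -1.55763065e+00]
```

```bash
python3 - <<'E'
import cv2
for n in("scene","top"):
    i=cv2.imread(f"pics/{n}0.png");cv2.imwrite(f"pics/{n}0b.png",cv2.resize(i,(800,600),interpolation=cv2.INTER_CUBIC))
E
```

```text
(no output)
```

View pics/scene0b.png

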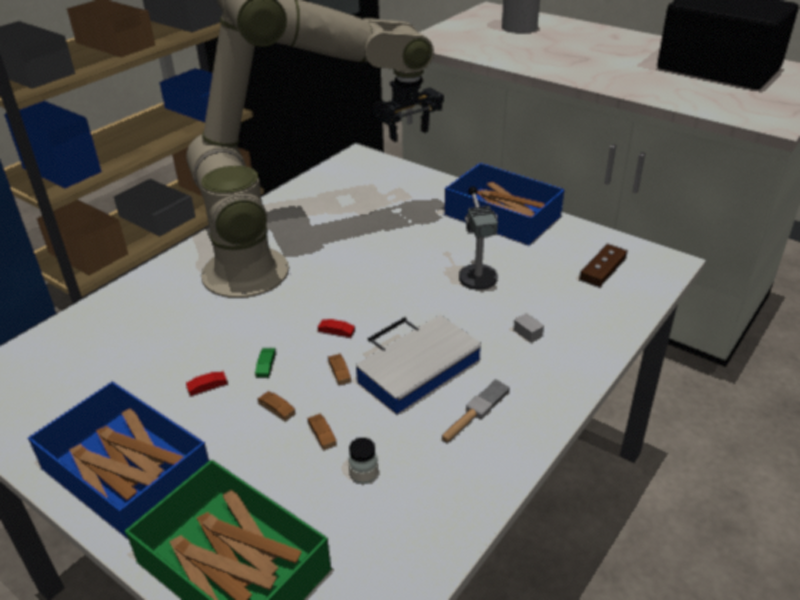

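View pics/top0b.png

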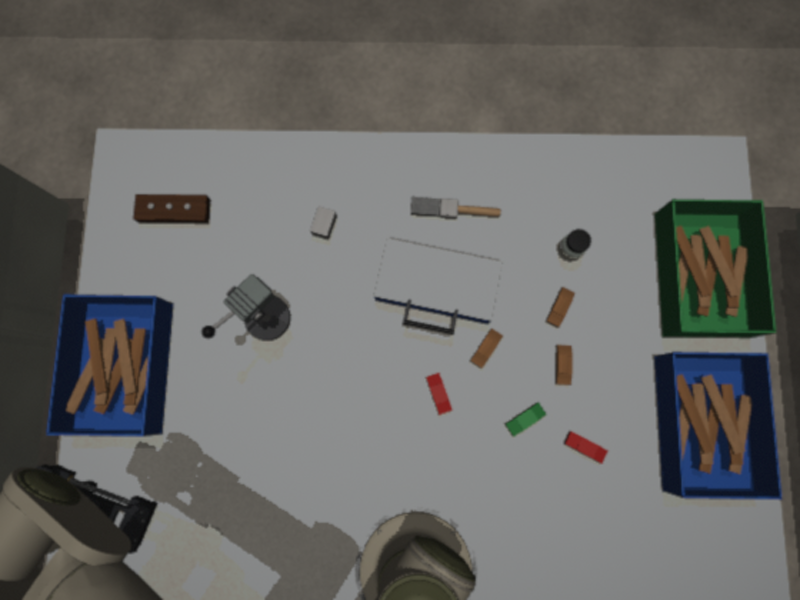

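```bash
cat > h.py <<'E'
import numpy as np,cv2,pickle
from scipy.spatial.transform import Rotation as R
from scipy.optimize import least_squares
def cam(d):
    return d["intrinsics"],R.from_euler('xyz',d["attitude"]).as_matrix(),np.array(d["xyz"])
def wcam(d,o):
    T=np.eye(4);T[:3,:3]=R.from_euler('xyz',o["tcp_rot"]).as_matrix();T[:3,3]=o["tcp_pos"];M=T@d["hand_eye"]
    return d["intrinsics"],M[:3,:3],M[:3,3]
def proj(c,P):
    q=(np.atleast_2d(P)-c[2])@c[1];return (q@c[0].T)[:,:2]/q[:,2:]
def unproj(c,px,z):
    px=np.atleast_2d(px);r=np.c_[px,np.ones(len(px))]@np.linalg.inv(c[0]).T@c[1].T
    return c[2]+r*((z-c[2][2])/r[:,2])[:,None]
def tri(cs,pxs):
    f=lambda X:np.concatenate([proj(c,X)[0]-p for c,p in zip(cs,pxs)])
    s=least_squares(f,[.5,0,.1]);return s.x,np.abs(s.fun).max()
def rel(tgt,yaw,o):
    "shift (cm) and rotvec in tool axes from pose o to tool-down TCP tgt with tool x at yaw"
    A=R.from_euler('xyz',o["tcp_rot"]);B=R.from_euler('xyz',[np.pi,0,yaw])
    return np.round(A.inv().apply(np.array(tgt)-o["tcp_pos"])*100,2),np.round((A.inv()*B).as_rotvec(),3)
E
python3 - <<'E'
from h import *
t=pickle.load(open("top0.pkl","rb"));s=pickle.load(open("scene0.pkl","rb"))
ct,cs=cam(t),cam(s)
k=.7
print("cover quad",unproj(ct,np.array([[391,239],[502,256],[490,321],[376,297]])*k,.05)[:,:2])
print("base",unproj(ct,np.array([[417,560]])*k,.0))
for n,a,b in[("ball",(208,331),(474,191)),("barL",(405,324),(371,337)),("barR",(454,331),(406,321)),("foot",(268,318),(478,278))]:
    print(n,tri([ct,cs],[np.array(a)*k,np.array(b)*k]))
hsv=cv2.cvtColor(t["pixels"],cv2.COLOR_RGB2HSV);
m=((hsv[...,0]<18)&(hsv[...,0]>4)&(hsv[...,1]>110)).astype(np.uint8);m[:,int(640*k):]=0;m[:,:int(450*k)]=0;m[:int(270*k)]=0
n,l,st,ce=cv2.connectedComponentsWithStats(m)
for i in range(1,n):
    if st[i,4]>40:
        p=np.argwhere(l==i)[:,::-1].astype(float);w=unproj(ct,p,.012)[:,:2]
        r=cv2.minAreaRect(w.astype(np.float32)*1000);e,v=np.linalg.eigh(np.cov(w.T));print(w.mean(0),r,np.arctan2(v[1,1],v[0,1]))
for n,px,z in[("jar",(575,242),.07),("block",(323,222),.035)]:print(n,unproj(ct,np.array(px)*k,z))
E
```

```text
cover quad [[ 0.67406486  0.05765949]
 [ 0.63964432 -0.17871832]
 [ 0.49976999 -0.15150084]
 [ 0.54756127  0.08690543]]
base [[ 0.01681077 -0.00514865  0.        ]]
ball (array([0.45253639, 0.37849751, 0.21300276]), np.float64(1.3053895569725))
barL (array([0.47170358, 0.00312881, 0.01690609]), np.float64(11.527979968086242))
barR (array([ 0.50213326, -0.04526748,  0.09518647]), np.float64(15.486020842408891))
foot (array([0.50947383, 0.32472554, 0.00324638]), np.float64(1.1183378267024295))
[ 0.53905869 -0.30859043] ((538.6699829101562, -308.7630310058594), (27.895851135253906, 81.20226287841797), 64.53825378417969) 2.697638134838139
[ 0.44766171 -0.14787364] ((447.76263427734375, -147.89898681640625), (25.954612731933594, 80.47203063964844), 56.25745391845703) 2.5562530901138
[ 0.41505152 -0.31157079] ((414.88714599609375, -311.92108154296875), (27.35104751586914, 79.19489288330078), 88.11996459960938) 3.1060251681430566
jar [[ 0.66647831 -0.32879435  0.07      ]]
block [[0.71499346 0.20670022 0.035     ]]
```

```bash
python3 - <<'E'
from h import *
from bench import ctrl
o=ctrl.get_obs()
print(rel([.168,.497,.4],2.815,o),rel([.4,-.1,.42],1.43,o))
k=.7
t=pickle.load(open("top0.pkl","rb"));s=pickle.load(open("scene0.pkl","rb"))
ct,cs=cam(t),cam(s)
for n,b,a in[("barL",(371,337),(454,331)),("barR",(406,321),(405,324))]:
    print(n,tri([ct,cs],[np.array(a)*k,np.array(b)*k]))
E
```

```text
(array([  0.04,  -0.04, -16.18]), array([-0.001, -0.   , -0.   ])) (array([-41.09, -49.13, -18.13]), array([-1.000e-03,  1.000e-03,  1.385e+00]))
barL (array([ 0.47929342, -0.07221335,  0.06464647]), np.float64(1.6915399318573918))
barR (array([0.49603957, 0.02973704, 0.04977887]), np.float64(2.370226860096011))
```

Emit:
{"op": "jog_arm", "data": {
  "plan": [
    [[0,0,-6,0,0,0,8.8],[0,0,-12,0,0,0.1,8.8],[-4,-5,-17,0,0,0.2,8.8],[-8,-10,-18,0,0,0.35,8.8],[-12,-14.5,-18,0,0,0.5,8.8],[-16,-19,-18,0,0,0.65,8.8],[-20,-24,-18,0,0,0.8,8.8],[-24,-29,-18,0,0,0.95,8.8],[-28,-34,-18,0,0,1.1,8.8],[-33,-39.5,-18,0,0,1.25,8.8],[-37,-44,-18,0,0,1.385,8.8],[-41.1,-49.1,-18.1,0,0,1.385,8.8],[-41.1,-49.1,-18.1,0,0,1.385,8.8],[-41.1,-49.1,-18.1,0,0,1.385,8.8],[-41.1,-49.1,-18.1,0,0,1.385,8.8]]
  ]
}}

```text
clock: 1.98
tcp_pos: [0.3999, -0.099, 0.4198]
tcp_rot: [-3.142, -0.0, 1.43]
force: [0.1, 0.4, 0.8]
opening: 0.0881
grasp_force: 0.0
```

```bash
python3 - <<'E'
from h import *
from bench import ctrl
o=ctrl.get_obs();d=ctrl.get_image("wrist");pickle.dump((o,d),open("w1.pkl","wb"))
print(o["clock"],o["tcp_pos"],o["tcp_rot"],o["joint_positions"]);print(d["hand_eye"],d["intrinsics"])
cv2.imwrite("pics/w1.png",cv2.resize(d["pixels"][:,:,::-1],(800,600),interpolation=cv2.INTER_CUBIC))
E
```

```text
1.975 [ 0.39991371 -0.0989678   0.41979039] [-3.14153886e+00 -2.17024303e-04  1.43033100e+00] [-5.28899487e-01 -7.34008397e-03  1.41148962e+00  1.83022251e-04
  1.73757509e+00 -3.88403797e-01]
[[ 9.77310868e-04 -9.66499768e-01 -2.56665624e-01  6.63391208e-02]
 [ 9.99999522e-01  9.40948431e-04  2.64484039e-04  7.83082536e-04]
 [-1.41146455e-05 -2.56665760e-01  9.66500226e-01 -1.45524608e-01]
 [ 0.00000000e+00  0.00000000e+00  0.00000000e+00  1.00000000e+00]] [[372.62368636   0.         282.7273379 ]
 [  0.         372.62368636 211.01389218]
 [  0.           0.           1.        ]]
```

View pics/w1.png

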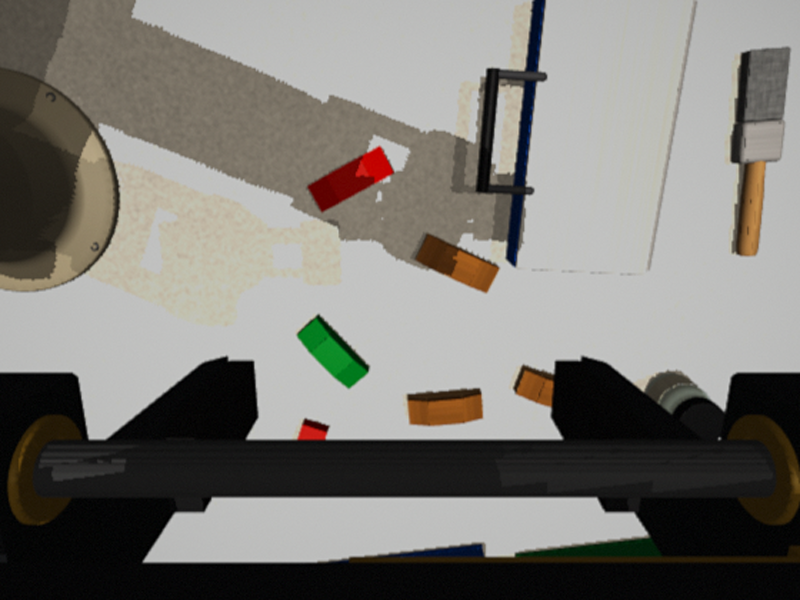

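```bash
cat > fit.py <<'E'
from h import *
k=.7
t=pickle.load(open("top0.pkl","rb"));s=pickle.load(open("scene0.pkl","rb"));o,d=pickle.load(open("w1.pkl","rb"))
C={"t":cam(t),"s":cam(s),"w":wcam(d,o)}
h=.0075
def pt(p,r,y,z):
    x0,y0,th,a=p;c,n=np.cos(a),np.sin(a)
    lx,lz=.065-(r*c-z*n)-0*n,.045+r*n+z*c
    lx=.065-r*c+z*n
    return np.array([x0+lx*np.cos(th)-y*np.sin(th),y0+lx*np.sin(th)+y*np.cos(th),lz])
obs=[("w",(492.5,70),.17,.054,.005),("w",(484,190),.17,-.054,.005),("w",(649,271),0,-.125,h),("w",(526,266),.13,-.125,h),
("t",(391,239),0,.125,h),("t",(502,256),0,-.125,h),("t",(490,318),.13,-.125,h),("t",(376,296),.13,.125,h),("t",(405,324),.17,.054,.005),("t",(454,331),.17,-.054,.005),
("s",(358,367),.13,-.125,h),("s",(441,318),.13,.125,h),("s",(480,346),0,.125,h),("s",(398,396),0,-.125,h),("s",(371,337),.17,-.054,.005),("s",(406,321),.17,.054,.005)]
f=lambda p:np.concatenate([proj(C[c],pt(p,r,y,z))[0]-np.array(q)*k for c,q,r,y,z in obs])
r=least_squares(f,[.59,-.05,-.14,.1],loss="soft_l1")
print(r.x);print(np.round(f(r.x).reshape(-1,2),1).tolist());print("bar",pt(r.x,.17,0,.005),"hinge",pt(r.x,0,0,0))
E
python3 fit.py
python3 - <<'E'
from h import *
o,d=pickle.load(open("w1.pkl","rb"));c=wcam(d,o)
hsv=cv2.cvtColor(d["pixels"],cv2.COLOR_RGB2HSV)
m=((hsv[...,0]<18)&(hsv[...,0]>6)&(hsv[...,1]>110)).astype(np.uint8);m[300:]=0;m[:,420:]=0;m[:,:140]=0
n,l,st,ce=cv2.connectedComponentsWithStats(m)
for i in range(1,n):
    if st[i,4]>40:
        p=np.argwhere(l==i)[:,::-1].astype(float);w=unproj(c,p,.012)[:,:2]
        e,v=np.linalg.eigh(np.cov(w.T));print(w.mean(0),cv2.minAreaRect(w.astype(np.float32)*1000),np.arctan2(v[1,1],v[0,1]))
E
```

```text
[ 0.59395894 -0.03808941 -0.17645365 -0.01006145]
[[0.1, -0.2], [-0.3, 1.3], [1.7, 0.9], [-4.8, 0.8], [-5.2, -2.1], [-1.9, 0.9], [-0.6, -0.7], [-3.2, -0.8], [-2.7, -2.9], [-1.3, -1.0], [-1.1, -0.4], [-1.2, -2.0], [0.9, -3.3], [-0.1, 0.9], [-1.2, 4.5], [-0.7, 0.6]]
bar [ 0.49054828 -0.01965045  0.04828933] hinge [ 0.65794965 -0.04949947  0.045     ]
[ 0.4503296  -0.14514092] ((450.42718505859375, -145.5113525390625), (31.400060653686523, 84.73928833007812), 56.7686767578125) 2.5610362371478725
[ 0.52271481 -0.2966934 ] ((524.5741577148438, -297.4786071777344), (36.28011703491211, 50.04936218261719), 64.4160385131836) 2.3463073473231133
[ 0.41818328 -0.30839004] ((417.951416015625, -308.9211120605469), (39.97480010986328, 83.56934356689453), 87.39977264404297) 3.0940013280068475
```

Emit:
{"op": "jog_arm", "data": {
  "plan": [
    [[1,4,6,0,0,0.03,2.8],[2,8,11,0,0,0.03,2.8],[2,8,16,0,0,0.03,2.8],[2,8,21,0,0,0.03,2.8],[2,8,21,0,0,0.03,2.8],[2,8,21,0,0,0.03,2.8],[2,8,21,0,0,0.03,2.8]]
  ]
}}

```text
clock: 2.9
tcp_pos: [0.483, -0.0913, 0.212]
tcp_rot: [3.138, 0.001, 1.4]
force: [-0.5, 1.0, 0.3]
opening: 0.0284
grasp_force: 0.0
```

```bash
python3 - <<'E'
from h import *
from bench import ctrl
o=ctrl.get_obs();d=ctrl.get_image("wrist");pickle.dump((o,d),open("w2.pkl","wb"))
print(o["tcp_pos"],o["tcp_rot"],o["opening"])
cv2.imwrite("pics/w2.png",cv2.resize(d["pixels"][:,:,::-1],(800,600),interpolation=cv2.INTER_CUBIC))
E
```

```text
[ 0.48296222 -0.09131871  0.21200462] [3.13764041e+00 9.77689835e-04 1.40004800e+00] 0.02841228170569801
```

View pics/w2.png

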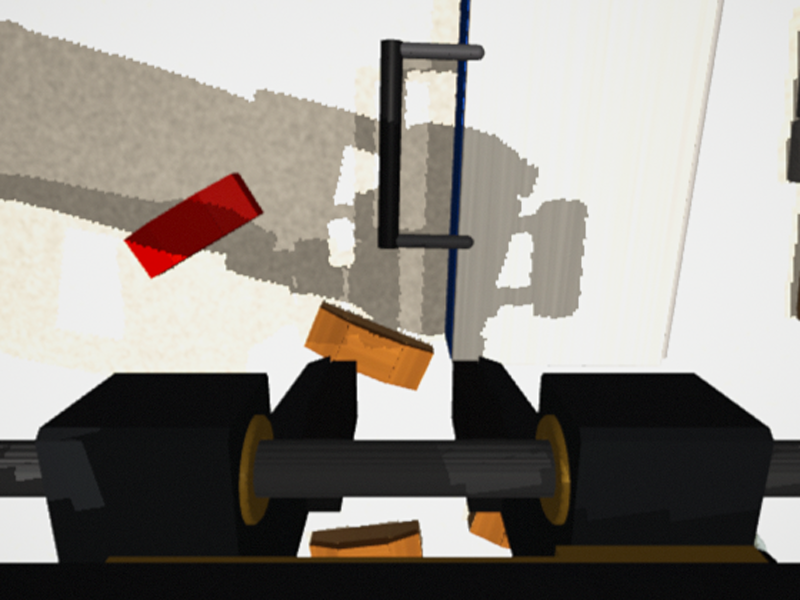

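```bash
sed -i 's|^C={|o2,d2=pickle.load(open("w2.pkl","rb"))\nC={"v":wcam(d2,o2),|; s|^obs=\[|obs=[("v",(391.5,41),.17,.054,.005),("v",(387.5,247),.17,-.054,.005),("v",(666,358),0,-.125,h),|' fit.py; python3 fit.py
cat >>fit.py <<'E'
g=lambda p:np.concatenate([f(p)[:10],[f(p)[10]]]) # wrist views only
obs=[q for q in obs if q[0] in "vw" and q[2]!=.13]
r=least_squares(f,r.x);print("wrist",r.x);print(np.round(f(r.x).reshape(-1,2),1).tolist());print("bar",pt(r.x,.17,0,.005),"hinge",pt(r.x,0,0,0))
E
python3 fit.py|tail -4
```

```text
[ 0.59269813 -0.03750675 -0.17800327  0.0099205 ]
[[-0.5, 0.4], [2.1, -1.0], [1.1, 3.4], [-0.4, -1.1], [-0.9, 1.0], [0.7, 0.6], [-5.4, 0.8], [-5.4, -1.8], [-2.0, 1.4], [-0.7, -0.4], [-3.4, -0.7], [-3.0, -2.7], [-1.5, -0.8], [-1.3, -1.4], [-1.3, -2.8], [0.7, -3.5], [-0.4, 0.6], [-1.4, 3.4], [-0.8, -0.4]]
bar [ 0.48941427 -0.01892522  0.05168621] hinge [ 0.65667108 -0.04901596  0.045     ]
bar [ 0.48941427 -0.01892522  0.05168621] hinge [ 0.65667108 -0.04901596  0.045     ]
wrist [ 0.59213054 -0.03677588 -0.17448828  0.0208716 ]
[[-1.6, -0.5], [1.5, -1.0], [1.0, 2.5], [-0.8, -1.6], [-1.0, 0.9], [0.7, 0.0]]
bar [ 0.48886414 -0.01857198  0.05354683] hinge [ 0.65614355 -0.04806015  0.045     ]
```

```bash
cat > arc.py <<'E'
from h import *
H=np.array([.6563,-.0485,.045]);TH=-.176
def bar(a):
    u=np.array([np.cos(TH),np.sin(TH),0]);return H+u*(-.17*np.cos(a)+.005*np.sin(a))+np.array([0,0,.17*np.sin(a)+.005*np.cos(a)])
def tcp(a):return bar(a)-[0,0,.0187]
E
python3 - <<'E'
from arc import *
from bench import ctrl
o=ctrl.get_obs()
print(rel(tcp(.02)+[0,0,.06],1.395,o),rel(tcp(.02),1.395,o))
b=dict(tcp_pos=tcp(.02),tcp_rot=[np.pi,0,1.395])
for a in np.r_[.02:1.72:14j]:print(round(a,2),rel(tcp(a),1.395,b)[0])
E
```

```text
(array([ 7.27, -0.66, 11.68]), array([0.003, 0.001, 0.005])) (array([ 7.28, -0.68, 17.68]), array([0.003, 0.001, 0.005]))
0.02 [0. 0. 0.]
0.15 [-0.    0.25 -2.21]
0.28 [-0.    0.79 -4.36]
0.41 [-0.    1.61 -6.43]
0.54 [-0.    2.69 -8.37]
0.67 [ -0.     4.01 -10.16]
0.8 [ -0.     5.56 -11.76]
0.94 [ -0.     7.3  -13.14]
1.07 [ -0.     9.2  -14.28]
1.2 [ -0.    11.24 -15.17]
1.33 [ -0.    13.38 -15.78]
1.46 [ -0.    15.58 -16.11]
1.59 [ -0.    17.8  -16.15]
1.72 [ -0.    20.01 -15.9 ]
```

Emit:
{"op": "jog_arm", "data": {
  "plan": [
    [[4,-0.4,4,0,0,0,2.8],[7.3,-0.7,9,0,0,0,2.8],[7.3,-0.7,13,0,0,0,2.8],[7.3,-0.7,15.5,0,0,0,2.8],[7.3,-0.7,17.7,0,0,0,2.8],[7.3,-0.7,17.7,0,0,0,2.8],[7.3,-0.7,17.7,0,0,0,0.8],[7.3,-0.7,17.7,0,0,0,0.8],[7.3,-0.7,17.7,0,0,0,0.8],[7.3,-0.7,17.7,0,0,0,0.8]]
  ],
  "grip_force": 25
}}

```text
clock: 4.2
tcp_pos: [0.4881, -0.0182, 0.0332]
tcp_rot: [3.14, 0.0, 1.4]
force: [0.4, 0.2, 1.6]
opening: 0.0101
grasp_force: 24.5
```

Emit:
{"op": "jog_arm", "data": {
  "plan": [
    [[0,0.25,-2.2,0,0,0,0.8],[0,0.8,-4.35,0,0,0,0.8],[0,1.6,-6.4,0,0,0,0.8],[0,2.7,-8.35,0,0,0,0.8],[0,4,-10.15,0,0,0,0.8],[0,5.55,-11.75,0,0,0,0.8],[0,7.3,-13.15,0,0,0,0.8],[0,9.2,-14.3,0,0,0,0.8],[0,11.25,-15.15,0,0,0,0.8],[0,13.4,-15.8,0,0,0,0.8],[0,15.6,-16.1,0,0,0,0.8],[0,17.8,-16.15,0,0,0,0.8],[0,20,-15.9,0,0,0,0.8],[0,20,-15.9,0,0,0,0.8],[0,20,-15.9,0,0,0,0.8]]
  ]
}}

```text
clock: 6.08
tcp_pos: [0.684, -0.0541, 0.1891]
tcp_rot: [-3.137, 0.003, 1.398]
force: [-0.1, -8.8, -8.9]
opening: 0.0094
grasp_force: 25.5
```

Emit:
{"op": "jog_arm", "data": {
  "plan": [
    [[0,0,0,0,0,0,2.8],[0,0,0,0,0,0,2.8],[0,0,-4,0,0,0,2.8],[0,0,-9,0,0,0,2.8],[-3,-2,-13,0,0,-0.17,4],[-6,-4,-17,0,0,-0.35,6],[-10,-6,-19,0,0,-0.53,6],[-14,-7,-19,0,0,-0.7,6],[-18,-7,-19,0,0,-0.88,6],[-20,-7,-19,0,0,-1.05,6],[-20,-7,-19,0,0,-1.23,6],[-20,-7,-19,0,0,-1.4,6],[-20,-7,-19,0,0,-1.57,6],[-20,-7,-19,0,0,-1.57,6],[-20,-7,-19,0,0,-1.57,6]]
  ]
}}

```text
clock: 7.95
tcp_pos: [0.5818, -0.237, 0.3819]
tcp_rot: [-3.142, 0.0, 2.967]
force: [0.2, 0.3, 0.4]
opening: 0.0599
grasp_force: 0.0
```

```bash
cat > look.py <<'E'
from h import *
from bench import ctrl
import sys
def shot(n):
    o=ctrl.get_obs();d=ctrl.get_image("wrist");pickle.dump((o,d),open(n+".pkl","wb"))
    cv2.imwrite(f"pics/{n}.png",cv2.resize(d["pixels"][:,:,::-1],(800,600),interpolation=cv2.INTER_CUBIC));return o,d
def formers(o,d,zc=.02):
    "fit each wood blob's silhouette with the former model; list (x,y,yaw,iou)"
    c=wcam(d,o);hsv=cv2.cvtColor(d["pixels"],cv2.COLOR_RGB2HSV)
    m=((hsv[...,0]<20)&(hsv[...,0]>5)&(hsv[...,1]>110)&(hsv[...,2]>25)).astype(np.uint8)
    m=cv2.morphologyEx(m,cv2.MORPH_CLOSE,np.ones((3,3)))
    n,l,st,_=cv2.connectedComponentsWithStats(m);out=[]
    V=np.array([[x,y,z] for y in(-.015,.015) for x,z in((-.042,0),(.042,0),(-.042,.016),(.042,.016),(-.019,.024),(.019,.024))])
    for i in range(1,n):
        if st[i,4]<250:continue
        b=(l==i).astype(np.uint8);p=np.argwhere(b)[:,::-1].astype(float);w=unproj(c,p,.012)[:,:2]
        if st[i,1]+st[i,3]>300: pass
        e,v=np.linalg.eigh(np.cov(w.T));x0=[*w.mean(0),np.arctan2(v[1,1],v[0,1])%np.pi]
        def sil(q):
            W=V@R.from_euler('z',q[2]).as_matrix().T+[q[0],q[1],0]
            h=cv2.convexHull(proj(c,W).astype(np.float32))[:,0]
            k=np.zeros(b.shape,np.uint8);cv2.fillConvexPoly(k,np.round(h*16).astype(np.int32),1,shift=4);return k
        cost=lambda q:-(sil(q)&b).sum()/(sil(q)|b).sum()
        from scipy.optimize import minimize
        s=minimize(cost,x0,method="Nelder-Mead",options=dict(initial_simplex=np.array([x0,[x0[0]+.008,*x0[1:]],[x0[0],x0[1]+.008,x0[2]],[x0[0],x0[1],x0[2]+.1]])))
        out.append((*np.round(s.x,4),round(-s.fun,3),st[i,:4].tolist()))
    return out
E
python3 - <<'E'
from look import *
o,d=shot("w3");print(o["tcp_pos"],o["tcp_rot"],o["joint_positions"])
for f in formers(o,d):print(f)
E
```

```text
[ 0.58183283 -0.2370495   0.38192281] [-3.14157121e+00  3.43300991e-04  2.96686363e+00] [-5.73116451e-01  5.27597470e-01  8.21704089e-01  1.16248239e-04
  1.79196636e+00 -1.96915823e+00]
(np.float64(0.431), np.float64(-0.265), np.float64(2.7417), np.float64(-0.0), [188, 6, 35, 74])
(np.float64(0.4748), np.float64(-0.1011), np.float64(2.079), np.float64(-0.0), [312, 9, 48, 75])
(np.float64(0.5663), np.float64(-0.262), np.float64(2.2004), np.float64(-0.0), [211, 108, 36, 65])
(np.float64(0.5721), np.float64(-0.5465), np.float64(2.7292), np.float64(-0.0), [0, 168, 64, 98])
(np.float64(0.7919), np.float64(-0.5231), np.float64(2.4798), np.float64(-0.0), [81, 290, 39, 78])
(np.float64(0.8688), np.float64(0.0811), np.float64(-0.6062), np.float64(-0.0), [446, 290, 40, 78])
(np.float64(0.9222), np.float64(-0.1092), np.float64(2.8902), np.float64(-0.0), [166, 381, 394, 13])look.py:23: RuntimeWarning: overflow encountered in scalar negative
  cost=lambda q:-(sil(q)&b).sum()/(sil(q)|b).sum()
```

View pics/w3.png

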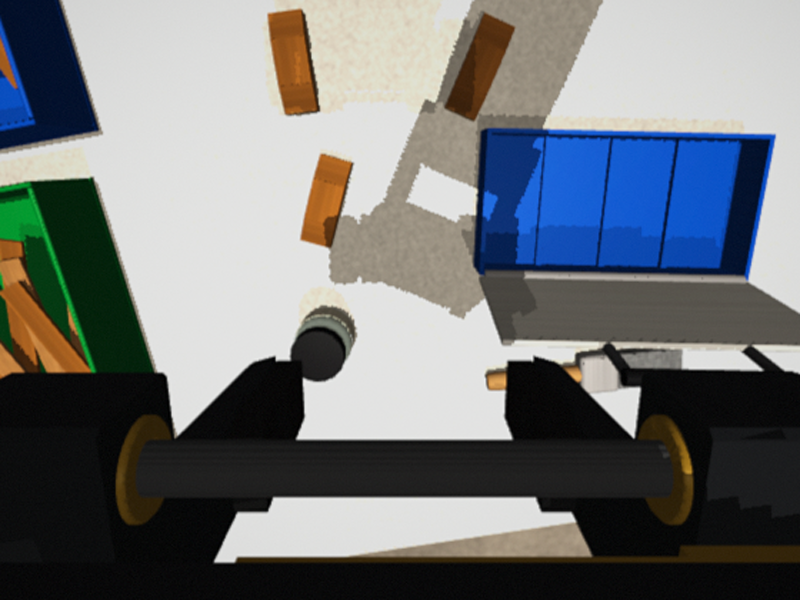

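```bash
sed -i 's/cost=lambda.*/cost=lambda q:-float((sil(q)\&b).sum())\/float((sil(q)|b).sum())/; s/<250:continue/<250 or st[i,1]>170:continue/' look.py; python3 - <<'E'
from look import *
o,d=pickle.load(open("w3.pkl","rb"))
for f in formers(o,d):print(f)
c=wcam(d,o)
ob=[((481,129),-.065,-.125),((775,135),-.065,.125),((747,277),.065,.125),((481,274),.065,-.125)]
P=lambda p,x,y:np.array([p[0]+x*np.cos(p[2])-y*np.sin(p[2]),p[1]+x*np.sin(p[2])+y*np.cos(p[2]),.045])
g=lambda p:np.concatenate([proj(c,P(p,x,y))[0]-np.array(q)*.7 for q,x,y in ob])
r=least_squares(g,[.59,-.037,-.175]);print(r.x,np.round(r.fun,1))
E
```

```text
(np.float64(0.4183), np.float64(-0.3087), np.float64(3.0922), np.float64(0.9), [188, 6, 35, 74])
(np.float64(0.4511), np.float64(-0.1459), np.float64(2.5531), np.float64(0.914), [312, 9, 48, 75])
(np.float64(0.5432), np.float64(-0.3053), np.float64(2.6829), np.float64(0.901), [211, 108, 36, 65])
(np.float64(0.6207), np.float64(-0.6248), np.float64(3.1173), np.float64(0.516), [0, 168, 64, 98])
[ 0.59103873 -0.04099883 -0.18463661] [ 2.6 -0.3 -0.8 -2.2  0.3  1.3 -2.3  1.4]
```

```bash
cat > tr.py <<'E'
from look import *
T=np.array([.5915,-.039,-.18])
def lane(y,z,x=-.005):return np.array([T[0]+x*np.cos(T[2])-y*np.sin(T[2]),T[1]+x*np.sin(T[2])+y*np.cos(T[2]),z])
PY=T[2]+np.pi
def pose(p,yaw):return dict(tcp_pos=np.array(p),tcp_rot=[np.pi,0,yaw])
E
python3 - <<'E'
from tr import *
o=ctrl.get_obs();q=(.5432,-.3053)
print(rel([*q,.1],2.683,o),rel([*q,.01],2.683,o))
b=pose([*q,.01],2.683)
for z in(.13,.05,.0155):print(rel(lane(-.086,z),PY,b))
E
```

```text
(array([ 2.63, -7.39, 28.19]), array([0.   , 0.   , 0.284])) (array([ 2.63, -7.39, 37.19]), array([0.   , 0.   , 0.284]))
(array([  5.57,  17.61, -12.  ]), array([ 0.   ,  0.   , -0.279]))
(array([ 5.57, 17.61, -4.  ]), array([ 0.   ,  0.   , -0.279]))
(array([ 5.57, 17.61, -0.55]), array([ 0.   ,  0.   , -0.279]))
```

Emit:
{"op": "jog_arm", "data": {
  "plan": [
    [[1,-3,5,0,0,0.1,5],[2,-6,11,0,0,0.2,5],[2.6,-7.4,17,0,0,0.284,5],[2.6,-7.4,23,0,0,0.284,5],[2.6,-7.4,29,0,0,0.284,5],[2.6,-7.4,33,0,0,0.284,5],[2.6,-7.4,36,0,0,0.284,5],[2.6,-7.4,37.2,0,0,0.284,5],[2.6,-7.4,37.2,0,0,0.284,5],[2.6,-7.4,37.2,0,0,0.284,2.2],[2.6,-7.4,37.2,0,0,0.284,2.2],[2.6,-7.4,37.2,0,0,0.284,2.2],[2.6,-7.4,37.2,0,0,0.284,2.2]]
  ],
  "grip_force": 20
}}

```text
clock: 9.62
tcp_pos: [0.5439, -0.3061, 0.0108]
tcp_rot: [-3.141, 0.002, 2.686]
force: [0.0, 0.7, 6.4]
opening: 0.0294
grasp_force: 20.0
```

Emit:
{"op": "jog_arm", "data": {
  "plan": [
    [[0,0,-4,0,0,0,2.2],[0,0,-9,0,0,0,2.2],[2,5,-12,0,0,-0.1,2.2],[3.5,10,-12,0,0,-0.2,2.2],[5,14.5,-12,0,0,-0.279,2.2],[5.6,17.6,-12,0,0,-0.279,2.2],[5.6,17.6,-12,0,0,-0.279,2.2],[5.6,17.6,-8,0,0,-0.279,2.2],[5.6,17.6,-4,0,0,-0.279,2.2],[5.6,17.6,-2,0,0,-0.279,2.2],[5.6,17.6,-0.5,0,0,-0.279,2.2],[5.6,17.6,-0.5,0,0,-0.279,2.2]]
  ]
}}

```text
clock: 11.12
tcp_pos: [0.5706, -0.1238, 0.0144]
tcp_rot: [-3.141, -0.0, 2.964]
force: [0.4, 0.4, -0.6]
opening: 0.0299
grasp_force: 20.0
```

Emit:
{"op": "jog_arm", "data": {
  "plan": [
    [[0,0,0,0,0,0,3.8],[0,0,0,0,0,0,3.8],[0,0,-2,0,0,0,3.8],[0,0,-6,0,0,0,3.8],[0,-2,-11,0,0,0,5],[-0.4,-5,-17,0,0,0,5],[-0.4,-8,-23,0,0,0,5],[-0.4,-8,-29,0,0,0,5],[-0.4,-8,-34,0,0,0,5],[-0.4,-8,-34,0,0,0,5],[-0.4,-8,-34,0,0,0,5]]
  ]
}}

```text
clock: 12.5
tcp_pos: [0.5604, -0.2023, 0.3539]
tcp_rot: [3.141, -0.001, 2.965]
force: [0.9, 0.9, 0.7]
opening: 0.0495
grasp_force: 0.0
```

```bash
python3 - <<'E'
from tr import *
o,d=shot("w4");print(o["tcp_pos"],o["tcp_rot"])
F=formers(o,d)
for f in F:print(f)
q=[f for f in F if f[3]>.8 and f[1]<-.22]
if q:
    f=q[0];print(rel([*f[:2],.1],f[2],o),rel([*f[:2],.01],f[2],o));b=pose([*f[:2],.01],f[2])
    for z in(.13,.0155):print(rel(lane(-.027,z),PY,b),lane(-.027,z))
E
```

```text
[ 0.56038184 -0.20234259  0.35386017] [ 3.14116367e+00 -1.14192289e-03  2.96489389e+00]
(np.float64(0.4188), np.float64(-0.3076), np.float64(3.0781), np.float64(0.909), [157, 26, 40, 76])
(np.float64(0.4512), np.float64(-0.1457), np.float64(2.5428), np.float64(0.913), [289, 29, 49, 76])
(np.float64(0.5698), np.float64(-0.1217), np.float64(2.9574), np.float64(0.91), [331, 127, 27, 65])
(array([ 12.06, -12.86,  25.39]), array([ 0.   , -0.001, -0.113])) (array([ 12.05, -12.87,  34.39]), array([ 0.   , -0.001, -0.113]))
(array([-14.72,  25.28, -12.  ]), array([ 0.   , -0.   ,  0.117])) [ 0.58174698 -0.06466863  0.13      ]
(array([-14.72,  25.28,  -0.55]), array([ 0.   , -0.   ,  0.117])) [ 0.58174698 -0.06466863  0.0155    ]
```

View pics/w4.png

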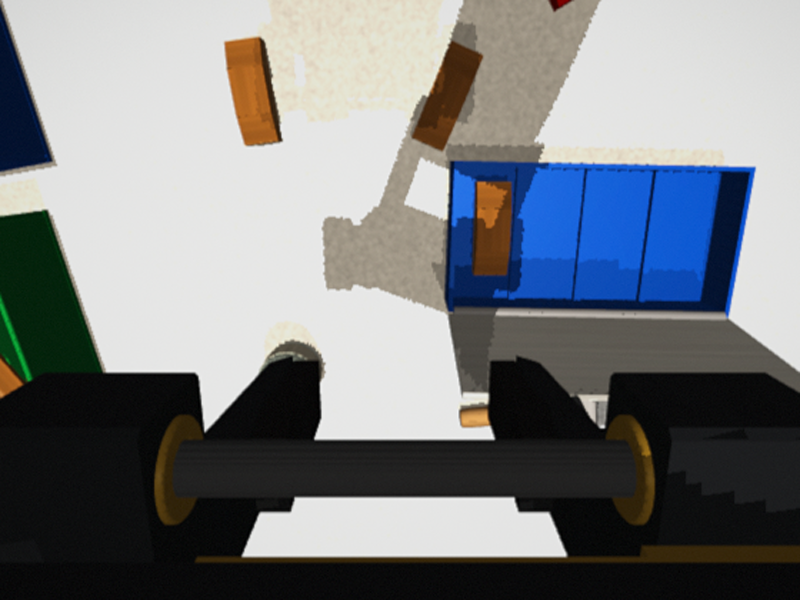

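Emit:
{"op": "jog_arm", "data": {
  "plan": [
    [[4,-4,5,0,0,-0.05,5],[8,-8,10,0,0,-0.113,5],[12,-12.8,15,0,0,-0.113,5],[12,-12.9,21,0,0,-0.113,5],[12,-12.9,27,0,0,-0.113,5],[12,-12.9,31,0,0,-0.113,5],[12,-12.9,33.5,0,0,-0.113,5],[12,-12.9,34.4,0,0,-0.113,5],[12,-12.9,34.4,0,0,-0.113,5],[12,-12.9,34.4,0,0,-0.113,2.2],[12,-12.9,34.4,0,0,-0.113,2.2],[12,-12.9,34.4,0,0,-0.113,2.2],[12,-12.9,34.4,0,0,-0.113,2.2]]
  ]
}}

```text
clock: 14.18
tcp_pos: [0.4201, -0.3087, 0.0116]
tcp_rot: [-3.141, 0.001, 3.078]
force: [-1.0, 1.7, 6.7]
opening: 0.0296
grasp_force: 20.0
```

Emit:
{"op": "jog_arm", "data": {
  "plan": [
    [[0,0,-4,0,0,0,2.2],[0,0,-9,0,0,0,2.2],[-3,5,-12,0,0,0.06,2.2],[-6,10,-12,0,0,0.117,2.2],[-9,15,-12,0,0,0.117,2.2],[-12,20.5,-12,0,0,0.117,2.2],[-14.7,25.3,-12,0,0,0.117,2.2],[-14.7,25.3,-12,0,0,0.117,2.2],[-14.7,25.3,-8,0,0,0.117,2.2],[-14.7,25.3,-4,0,0,0.117,2.2],[-14.7,25.3,-2,0,0,0.117,2.2],[-14.7,25.3,-0.6,0,0,0.117,2.2],[-14.7,25.3,-0.6,0,0,0.117,2.2]]
  ]
}}

```text
clock: 15.8
tcp_pos: [0.5824, -0.0658, 0.0165]
tcp_rot: [-3.142, -0.0, 2.96]
force: [-0.3, 0.1, -0.1]
opening: 0.0297
grasp_force: 20.0
```

Emit:
{"op": "jog_arm", "data": {
  "plan": [
    [[0,0,0,0,0,0,3.8],[0,0,0,0,0,0,3.8],[0,0,-2,0,0,0,3.8],[0,0,-6,0,0,0,3.8],[0,-3,-11,0,0,0,5],[0,-7,-17,0,0,0,5],[0,-9,-23,0,0,0,5],[0,-9,-29,0,0,0,5],[0,-9,-29,0,0,0,5],[0,-9,-29,0,0,0,5]]
  ]
}}

```text
clock: 17.05
tcp_pos: [0.5663, -0.1536, 0.3065]
tcp_rot: [3.142, -0.0, 2.961]
force: [-0.2, -0.2, 0.2]
opening: 0.0501
grasp_force: 0.0
```

```bash
python3 - <<'E'
from tr import *
o,d=shot("w5");print(o["tcp_pos"],o["tcp_rot"])
F=formers(o,d)
for f in F:print(f)
f=min(F,key=lambda f:f[0]);print(rel([*f[:2],.01],f[2],o));b=pose([*f[:2],.01],f[2])
for z in(.13,.0155):print(rel(lane(.031,z),PY,b),lane(.031,z))
E
```

```text
[ 0.56627224 -0.15363222  0.30646885] [ 3.14157268e+00 -2.65417917e-05  2.96091415e+00]
(np.float64(0.4521), np.float64(-0.1453), np.float64(2.5643), np.float64(0.922), [246, 21, 53, 85])
(np.float64(0.5699), np.float64(-0.1226), np.float64(2.9698), np.float64(0.936), [296, 131, 27, 72])
(np.float64(0.5813), np.float64(-0.0641), np.float64(3.0033), np.float64(0.915), [345, 131, 30, 72])
(array([11.38, -1.23, 29.65]), array([ 0.   , -0.   ,  0.397]))
(array([ -4.22,  19.18, -12.  ]), array([ 0.   ,  0.   , -0.397])) [ 0.5921307 -0.0076057  0.13     ]
(array([-4.22, 19.18, -0.55]), array([ 0.   ,  0.   , -0.397])) [ 0.5921307 -0.0076057  0.0155   ]
```

Emit:
{"op": "jog_arm", "data": {
  "plan": [
    [[4,-0.5,4,0,0,0.13,5],[8,-1,9,0,0,0.27,5],[11.4,-1.2,15,0,0,0.4,5],[11.4,-1.2,21,0,0,0.4,5],[11.4,-1.2,26,0,0,0.4,5],[11.4,-1.2,28.8,0,0,0.4,5],[11.4,-1.2,29.7,0,0,0.4,5],[11.4,-1.2,29.7,0,0,0.4,5],[11.4,-1.2,29.7,0,0,0.4,2.2],[11.4,-1.2,29.7,0,0,0.4,2.2],[11.4,-1.2,29.7,0,0,0.4,2.2],[11.4,-1.2,29.7,0,0,0.4,2.2]]
  ]
}}

```text
clock: 18.6
tcp_pos: [0.4525, -0.1453, 0.0105]
tcp_rot: [3.142, 0.001, 2.561]
force: [-1.4, 1.5, 6.4]
opening: 0.0299
grasp_force: 20.0
```

Emit:
{"op": "jog_arm", "data": {
  "plan": [
    [[0,0,-4,0,0,0,2.2],[0,0,-9,0,0,0,2.2],[-1,5,-12,0,0,-0.13,2.2],[-2,10,-12,0,0,-0.27,2.2],[-3.2,15,-12,0,0,-0.397,2.2],[-4.2,19.2,-12,0,0,-0.397,2.2],[-4.2,19.2,-12,0,0,-0.397,2.2],[-4.2,19.2,-8,0,0,-0.397,2.2],[-4.2,19.2,-4,0,0,-0.397,2.2],[-4.2,19.2,-2,0,0,-0.397,2.2],[-4.2,19.2,-0.6,0,0,-0.397,2.2],[-4.2,19.2,-0.6,0,0,-0.397,2.2]]
  ]
}}

```text
clock: 20.1
tcp_pos: [0.5923, -0.0081, 0.0156]
tcp_rot: [-3.142, -0.001, 2.957]
force: [-0.4, -0.7, -0.6]
opening: 0.0297
grasp_force: 20.0
```

Emit:
{"op": "jog_arm", "data": {
  "plan": [
    [[0,0,0,0,0,0,3.8],[0,0,0,0,0,0,3.8],[0,0,-2,0,0,0,3.8],[0,0,-6,0,0,0,3.8],[0,-1,-11,0,0,0,2.8],[0,-3,-17,0,0,0,2.8],[0,-4,-21,0,0,0,2.8],[0,-4,-21,0,0,0,2.8],[0,-4,-21,0,0,0,2.8]]
  ]
}}

```text
clock: 21.22
tcp_pos: [0.5848, -0.0467, 0.2249]
tcp_rot: [3.141, -0.001, 2.958]
force: [0.5, 0.1, 0.3]
opening: 0.028
grasp_force: 0.0
```

```bash
python3 - <<'E'
from tr import *
o,d=shot("w6");print(o["tcp_pos"],o["tcp_rot"])
for f in formers(o,d):print(f)
E
```

```text
[ 0.58484769 -0.04668553  0.22486015] [ 3.14139322e+00 -1.40305316e-03  2.95788366e+00]
(np.float64(0.5696), np.float64(-0.1236), np.float64(2.9578), np.float64(0.937), [182, 136, 39, 87])
(np.float64(0.5814), np.float64(-0.065), np.float64(2.9589), np.float64(0.947), [246, 137, 33, 87])
(np.float64(0.5916), np.float64(-0.0069), np.float64(2.9576), np.float64(0.938), [308, 137, 34, 87])
```

View pics/w6.png

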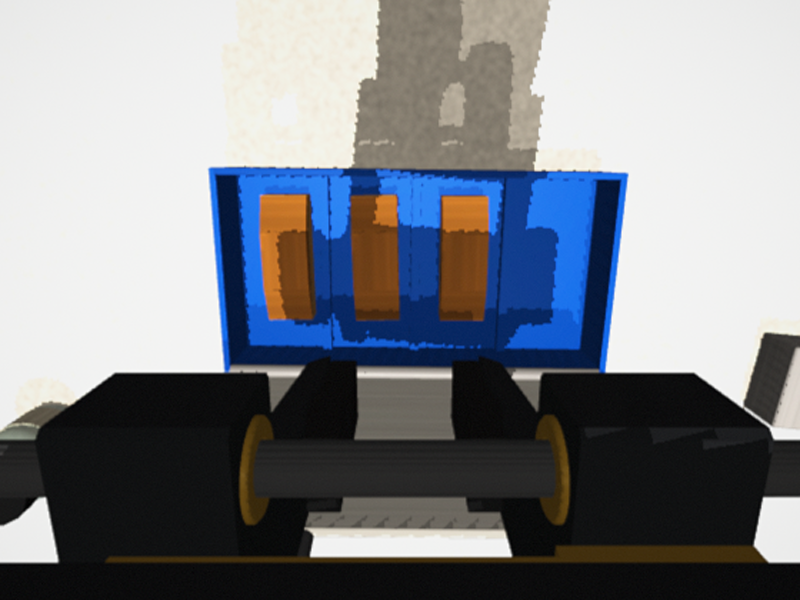

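```bash
python3 - <<'E'
from tr import *
from arc import tcp,bar,H
o=ctrl.get_obs()
for z in(.3,.1891):print(rel([.684,-.0541,z],1.397,o))
print(tcp(1.72))
b=dict(tcp_pos=tcp(1.72),tcp_rot=[np.pi,0,1.397])
for a in np.r_[1.72:.785:10j]:print(round(a,2),rel(tcp(a),1.397,b)[0])
o,d=pickle.load(open("w6.pkl","rb"));c=wcam(d,o)
ob=[((209,168),-.065,-.125),((628,174),-.065,.125),((605,373),.065,.125),((226,371),.065,-.125)]
P=lambda p,x,y:np.array([p[0]+x*np.cos(p[2])-y*np.sin(p[2]),p[1]+x*np.sin(p[2])+y*np.cos(p[2]),.045])
g=lambda p:np.concatenate([proj(c,P(p,x,y))[0]-np.array(q)*.7 for q,x,y in ob])
r=least_squares(g,[.59,-.037,-.175]);print(r.x,np.round(r.fun,1))
E
```

```text
(array([-9.88,  1.07, -7.58]), array([-0.002, -0.002,  1.561]))
(array([-9.9 ,  1.07,  3.51]), array([-0.002, -0.002,  1.561]))
[ 0.6860483  -0.05379044  0.19366801]
1.72 [0. 0. 0.]
1.62 [ 0.   -1.75 -0.22]
1.51 [ 0.01 -3.52 -0.26]
1.41 [ 0.01 -5.28 -0.12]
1.3 [ 0.02 -7.01  0.2 ]
1.2 [ 0.02 -8.71  0.71]
1.1 [  0.02 -10.34   1.38]
0.99 [  0.03 -11.89   2.23]
0.89 [  0.03 -13.35   3.22]
0.78 [  0.03 -14.69   4.37]
[ 0.59169484 -0.03880284 -0.19281767] [-0.6 -0.4  0.9 -1.5  0.6  1.9 -0.9  0.7]
```

Emit:
{"op": "jog_arm", "data": {
  "plan": [
    [[0,0,-5,0,0,0,2.8],[0,0,-10,0,0,0.17,2.8],[-2,0,-11,0,0,0.35,2.8],[-4,0.3,-11,0,0,0.53,2.8],[-6,0.6,-11,0,0,0.7,2.8],[-8,1,-11,0,0,0.88,2.8],[-9.9,1.1,-11,0,0,1.05,2.8],[-9.9,1.1,-11,0,0,1.23,2.8],[-9.9,1.1,-11,0,0,1.4,2.8],[-9.9,1.1,-11,0,0,1.56,2.8],[-9.9,1.1,-8,0,0,1.56,2.8],[-9.9,1.1,-4,0,0,1.56,2.8],[-9.9,1.1,0,0,0,1.56,2.8],[-9.9,1.1,2.2,0,0,1.56,2.8],[-9.9,1.1,3.4,0,0,1.56,2.8],[-9.9,1.1,3.4,0,0,1.56,0.8],[-9.9,1.1,3.4,0,0,1.56,0.8],[-9.9,1.1,3.4,0,0,1.56,0.8],[-9.9,1.1,3.4,0,0,1.56,0.8]]
  ],
  "grip_force": 25
}}

```text
clock: 23.65
tcp_pos: [0.6848, -0.0542, 0.1925]
tcp_rot: [3.14, -0.0, 1.398]
force: [-0.7, 0.8, 1.4]
opening: 0.0103
grasp_force: 24.5
```

Emit:
{"op": "jog_arm", "data": {
  "plan": [
    [[0,-1.75,-0.2,0,0,0,0.8],[0,-3.5,-0.25,0,0,0,0.8],[0,-5.3,-0.1,0,0,0,0.8],[0,-7,0.2,0,0,0,0.8],[0,-8.7,0.7,0,0,0,0.8],[0,-10.3,1.4,0,0,0,0.8],[0,-11.9,2.25,0,0,0,0.8],[0,-13.35,3.2,0,0,0,0.8],[0,-14.65,4.35,0,0,0,0.8],[0,-14.65,4.35,0,0,0,0.8],[0,-14.65,4.35,0,0,0,0.8]]
  ]
}}

```text
clock: 25.02
tcp_pos: [0.5405, -0.0275, 0.1477]
tcp_rot: [3.141, -0.003, 1.398]
force: [5.1, 8.7, -8.2]
opening: 0.0097
grasp_force: 25.2
```

```bash
python3 - <<'E'
from arc import *
from bench import ctrl
o=ctrl.get_obs();g=o["tcp_pos"]+[0,0,.0187];print(o["tcp_pos"],o["force"])
for h in(H,np.array([.6555,-.0506,.045])):
    v=g-h;u=np.array([np.cos(-.18),np.sin(-.18),0]);print(np.arctan2(v[2],-v@u)-np.arctan(5/170),np.hypot(v[2],v@u))
E
```

```text
[ 0.54052017 -0.0274875   0.1476579 ] [ 5.08717303  8.68463747 -8.15475619]
0.7714176945212111 0.1690391409166323
0.7731666953097174 0.16875321616005995
```

Emit:
{"op": "jog_arm", "data": {
  "plan": [
    [[0,0,0,0,0,0,2.4],[0,0,0,0,0,0,2.4],[0,0,-3,0,0,0,2.4],[0,0,-8,0,0,0,2.4],[0,-2,-13,0,0,0,3],[3,-4,-18,0,0,0,3],[7,-6,-22,0,0,0,3],[12,-8,-25,0,0,0,3],[17,-10,-25,0,0,0,3],[21,-10.7,-25,0,0,0,3],[21,-10.7,-25,0,0,0,3],[21,-10.7,-25,0,0,0,3]]
  ]
}}

```text
clock: 26.52
tcp_pos: [0.4711, 0.1956, 0.3983]
tcp_rot: [3.141, 0.0, 1.397]
force: [-0.3, -0.5, 0.2]
opening: 0.03
grasp_force: 0.0
```

```bash
python3 - <<'E'
from look import *
o,d=shot("w7");print(o["tcp_pos"],o["tcp_rot"])
E
```

```text
[0.47113036 0.19564292 0.39829887] [3.14135362e+00 3.77385164e-04 1.39737640e+00]
```

View pics/w7.png

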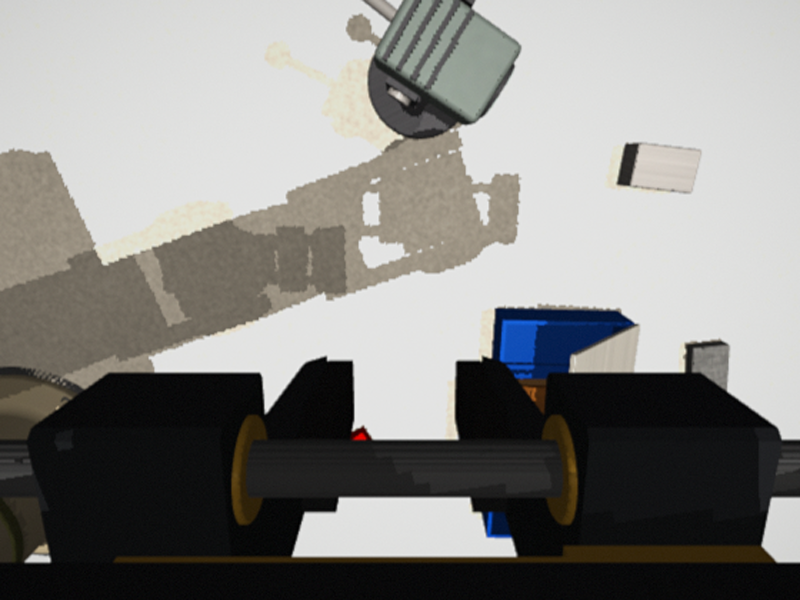

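Emit:
{"op": "jog_arm", "data": {
  "plan": [
    [[3,-3,0,0,0,0,3],[6,-6,0,0,0,0,3],[8,-9,0,0,0,0,3],[8,-9,0,0,0,0,3],[8,-9,0,0,0,0,3],[8,-9,0,0,0,0,3]]
  ]
}}

```text
clock: 27.32
tcp_pos: [0.397, 0.2896, 0.3981]
tcp_rot: [-3.141, 0.0, 1.396]
force: [1.7, 0.1, 1.1]
opening: 0.0298
grasp_force: 0.0
```

```bash
python3 - <<'E'
from look import *
o,d=shot("w8");print(o["tcp_pos"],o["tcp_rot"])
E
```

```text
[0.39698324 0.28963049 0.39808432] [-3.14149070e+00  2.61425523e-04  1.39595827e+00]
```

View pics/w8.png

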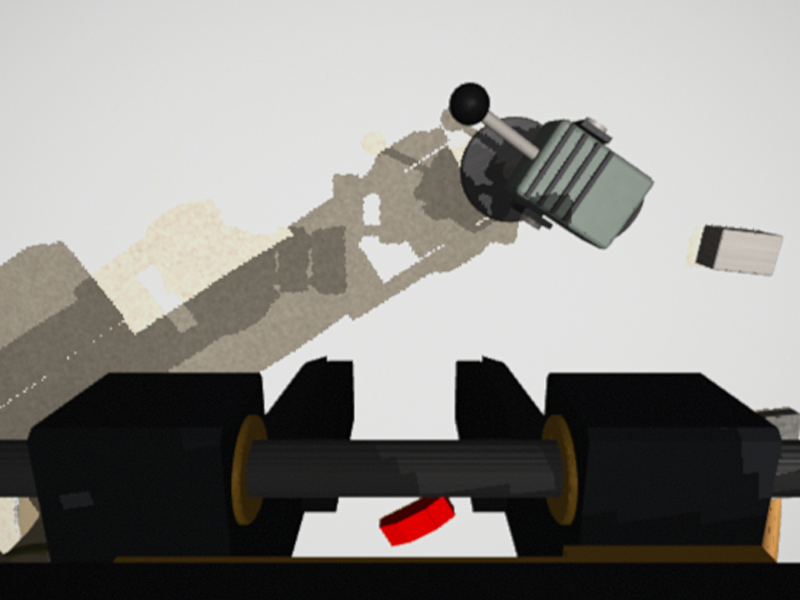

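```bash
cat > lamp.py <<'E'
from h import *
k=.7
L=lambda n:pickle.load(open(n+".pkl","rb"))
o7,d7=L("w7");o8,d8=L("w8");c7,c8=wcam(d7,o7),wcam(d8,o8);ct,cs=cam(L("top0")),cam(L("scene0"))
for a,b in(((565,121),(655,182)),((519,188),(604,248))):
    p=unproj(c8,np.array([a,b])*k,.2);v=p[1]-p[0];print("head dir",np.arctan2(v[1],v[0]),np.linalg.norm(v))
def ball(p,B=(-.08,0,.03)):return np.array([p[0],p[1],.18])+R.from_euler('ZY',[p[2],p[3]]).apply(B)
foot=[(c8,(460,170)),(c8,(505,221)),(c8,(481,130)),(c7,(369,90)),(c7,(421,137)),(c7,(458,127)),(c7,(385,120))]
def f(p):
    e=[w*(proj(c,ball(p))[0]-np.array(q)*k) for c,q,w in((c8,(470,104),1),(ct,(208,331),.3),(cs,(474,191),.5))]
    r=[[300*(np.hypot(*(unproj(c,np.array(q)*k,p[4])[0,:2]-p[:2]))-.05)] for c,q in foot]
    return np.concatenate(e+r)
r=least_squares(f,[.51,.325,-.76,.05,.01]);print(np.round(r.x,4),np.round(f(r.x),1));print("ball",ball(r.x))
m=np.array([.5916,-.0388,.004]);q=m-[r.x[0],r.x[1],.18];print("goal yaw,tilt",np.arctan2(q[1],q[0]),np.arctan2(-q[2],np.hypot(*q[:2])))
E
python3 lamp.py
```

```text
head dir -0.7235737904833068 0.06985086805921298
head dir -0.7611802419992925 0.06897284812691612
[ 0.5126  0.3271 -0.7208  0.022   0.0073] [ 0.1 -0.  -0.2 -0.3 -0.5  0.3  0.5 -0.  -0.1  0.2 -0.3  0.8 -0.4]
ball [0.4530316  0.37943235 0.2117533 ]
goal yaw,tilt -1.3582125163477863 0.4395227259952739
```

```bash
cat >> lamp.py <<'E'
from bench import ctrl
def path(p0,g,n=9):
    y0=p0[2]+np.pi;b=dict(tcp_pos=ball(p0)-[0,0,.0187],tcp_rot=[np.pi,0,y0])
    for s in np.linspace(0,1,n)[1:]:
        p=[*p0[:2],p0[2]+s*(g[0]-p0[2]),p0[3]+s*(g[1]-p0[3])]
        a=rel(ball(p)-[0,0,.0187],p[2]+np.pi,b);print(a[0].tolist(),a[1].tolist())
E
cat lamp.py > l2.py; cat >> l2.py <<'E'
o=ctrl.get_obs();t=ball(r.x)-[0,0,.0187]
for z in(.1,0):print(rel(t+[0,0,z],r.x[2]+np.pi,o))
path(r.x[:4],(-1.358,.4395))
E
python3 l2.py
```

```text
head dir -0.7235737904833068 0.06985086805921298
head dir -0.7611802419992925 0.06897284812691612
[ 0.5126  0.3271 -0.7208  0.022   0.0073] [ 0.1 -0.  -0.2 -0.3 -0.5  0.3  0.5 -0.  -0.1  0.2 -0.3  0.8 -0.4]
ball [0.4530316  0.37943235 0.2117533 ]
goal yaw,tilt -1.3582125163477863 0.4395227259952739
(array([ 9.81,  3.97, 10.5 ]), array([-0.   ,  0.   , -1.025]))
(array([ 9.81,  3.97, 20.5 ]), array([-0.   ,  0.   , -1.025]))
[-0.2, 0.62, -0.41] [-0.0, -0.0, 0.08]
[-0.47, 1.2, -0.81] [-0.0, -0.0, 0.159]
[-0.8, 1.74, -1.2] [0.0, -0.0, 0.239]
[-1.19, 2.22, -1.57] [-0.0, -0.0, 0.319]
[-1.62, 2.65, -1.94] [0.0, -0.0, 0.398]
[-2.1, 3.02, -2.29] [0.0, -0.0, 0.478]
[-2.61, 3.32, -2.62] [-0.0, -0.0, 0.558]
[-3.14, 3.55, -2.94] [0.0, -0.0, 0.637]
```

Emit:
{"op": "jog_arm", "data": {
  "plan": [
    [[3,1,0,0,0,-0.17,5],[6,2,0,0,0,-0.35,5],[9,3.5,0,0,0,-0.53,5],[9.8,4,2,0,0,-0.7,5],[9.8,4,4,0,0,-0.88,5],[9.8,4,7,0,0,-1.025,5],[9.8,4,11,0,0,-1.025,5],[9.8,4,15,0,0,-1.025,5],[9.8,4,18.5,0,0,-1.025,5],[9.8,4,20.5,0,0,-1.025,5],[9.8,4,20.5,0,0,-1.025,5],[9.8,4,20.5,0,0,-1.025,2],[9.8,4,20.5,0,0,-1.025,2],[9.8,4,20.5,0,0,-1.025,2],[9.8,4,20.5,0,0,-1.025,2],[9.8,4,20.5,0,0,-1.025,2]]
  ],
  "grip_force": 25
}}

```text
clock: 29.38
tcp_pos: [0.4523, 0.3803, 0.1936]
tcp_rot: [3.141, 0.0, 2.423]
force: [-2.1, -0.4, 4.6]
opening: 0.0217
grasp_force: 24.3
```

Emit:
{"op": "jog_arm", "data": {
  "plan": [
    [[-0.2,0.62,-0.41,0,0,0.08,2],[-0.47,1.2,-0.81,0,0,0.16,2],[-0.8,1.74,-1.2,0,0,0.24,2],[-1.19,2.22,-1.57,0,0,0.32,2],[-1.62,2.65,-1.94,0,0,0.4,2],[-2.1,3.02,-2.29,0,0,0.478,2],[-2.61,3.32,-2.62,0,0,0.558,2],[-3.14,3.55,-2.94,0,0,0.637,2],[-3.14,3.55,-2.94,0,0,0.637,2],[-3.14,3.55,-2.94,0,0,0.637,2],[-3.14,3.55,-2.94,0,0,0.637,2]]
  ]
}}

```text
clock: 30.75
tcp_pos: [0.4992, 0.3858, 0.2216]
tcp_rot: [-3.14, 0.001, 1.786]
force: [-1.0, -3.7, -9.6]
opening: 0.0217
grasp_force: 25.5
```

```bash
cat lamp.py > l3.py; cat >> l3.py <<'E'
o=ctrl.get_obs();print(ball([*r.x[:2],-1.358,.4395])-[0,0,.0187],o["tcp_pos"])
b=o["tcp_pos"]+[0,0,.0187]-[r.x[0],r.x[1],.18];print("yaw tilt",np.arctan2(-b[1],-b[0]),np.arctan2(b[2],np.hypot(*b[:2]))-np.arctan2(.03,.08),np.linalg.norm(b),np.hypot(.08,.03))
E
python3 l3.py|tail -2
```

```text
[0.50003155 0.3853721  0.2224879 ] [0.49915537 0.38579011 0.22162893]
yaw tilt -1.3452464478568125 0.4274391934512457 0.08524881678364887 0.08544003745317531
```

Emit:
{"op": "jog_arm", "data": {
  "plan": [
    [[-0.05,0.1,-0.13,0,0,0,2],[-0.05,0.1,-0.13,0,0,0,2],[-0.05,0.1,-0.13,0,0,0,2]]
  ]
}}

```text
clock: 31.12
tcp_pos: [0.4999, 0.385, 0.2226]
tcp_rot: [-3.138, 0.002, 1.786]
force: [-4.4, -6.8, -11.5]
opening: 0.0215
grasp_force: 25.7
```

```bash
python3 l3.py|tail -2
```

```text
[0.50003155 0.3853721  0.2224879 ] [0.49988291 0.38503197 0.22261891]
yaw tilt -1.35434049583285 0.44309535426315727 0.08532456081270245 0.08544003745317531
```

Emit:
{"op": "jog_arm", "data": {
  "plan": [
    [[0,0,0,0,0,0,5],[0,0,0,0,0,0,5],[0,0,0,0,0,0,5],[0,0,-4,0,0,0,5],[0,0,-10,0,0,0,5],[0,0,-16,0,0,0,5],[-5,0,-19,0,0,0,5],[-10,0,-19,0,0,0,5],[-13,0,-19,0,0,0,5],[-13,0,-19,0,0,0,5],[-13,0,-19,0,0,0,5],[-13,0,-19,0,0,0,5]]
  ]
}}

```text
clock: 32.62
tcp_pos: [0.528, 0.26, 0.4139]
tcp_rot: [3.141, -0.0, 1.787]
force: [0.7, -0.3, 0.7]
opening: 0.0501
grasp_force: 0.0
```

```bash
python3 - <<'E'
from look import *
o,d=shot("w9");print(o["tcp_pos"],o["tcp_rot"],o["force"])
for n in("top","scene"):pickle.dump(ctrl.get_image(n),open(n+"9.pkl","wb"))
s=pickle.load(open("scene9.pkl","rb"))["pixels"][90:330,180:440,::-1];cv2.imwrite("pics/s9.png",cv2.resize(s,(650,600),interpolation=cv2.INTER_CUBIC))
E
```

```text
[0.52797477 0.26004688 0.41392156] [ 3.14140860e+00 -2.01738930e-04  1.78726207e+00] [ 0.6983325  -0.29303775  0.73900892]
```

View pics/w9.png

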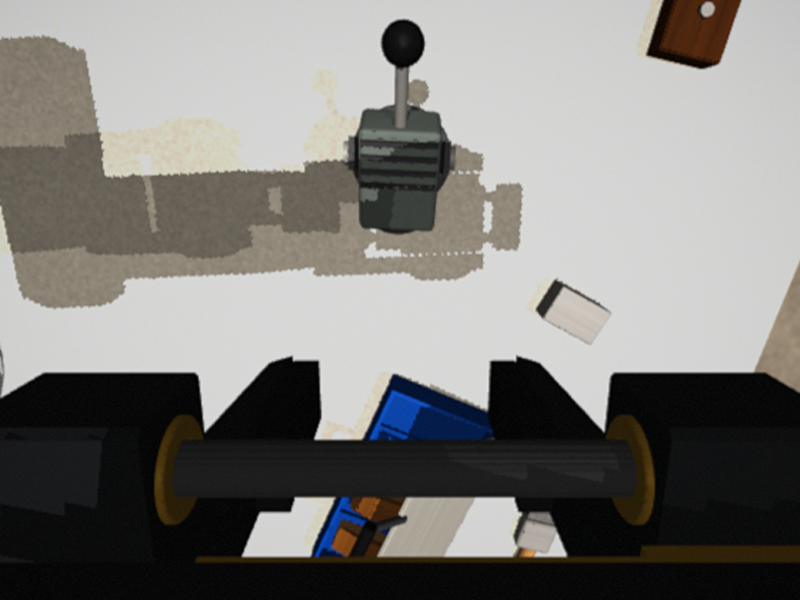

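View pics/s9.png

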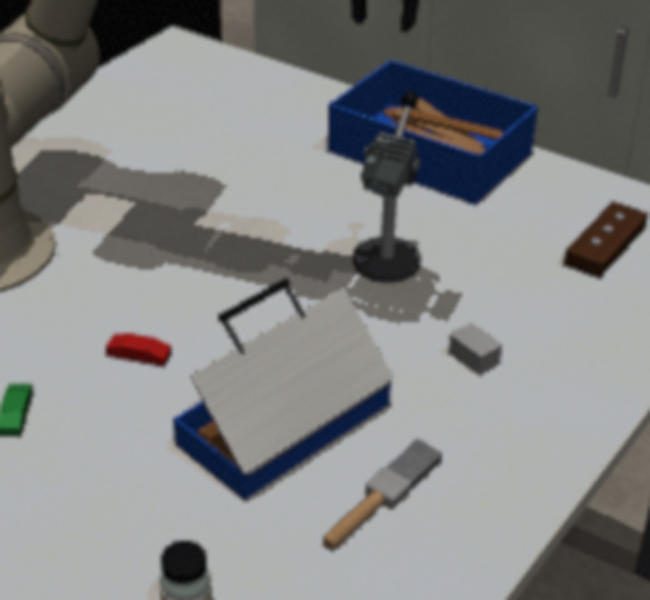

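```bash
cat lamp.py > l4.py; cat >> l4.py <<'E'
o9,d9=L("w9");c9=wcam(d9,o9);pv=np.array([*r.x[:2],.18])
print("pivot proj",proj(c9,pv)/k,"seen 399.5 154.5", unproj(c9,np.array([399.5,154.5])*k,.18))
sc=lambda q:np.array([180+q[0]*.4,90+q[1]*.4])
g=lambda p:np.concatenate([proj(c9,ball([*r.x[:2],*p]))[0]-np.array((403,43))*k,.5*(proj(cs,ball([*r.x[:2],*p]))[0]-sc((409,99)))])
s=least_squares(g,[-1.35,.44]);print("lamp",s.x,np.round(s.fun,1))
from arc import H,TH
def br(a,y):
    H=np.array([.6558,-.0497,.045]);u=np.array([np.cos(-.18),np.sin(-.18),0]);return H+u*(-.17*np.cos(a)+.005*np.sin(a))+[y*np.sin(.18),y*np.cos(.18),.17*np.sin(a)+.005*np.cos(a)]
g=lambda p:np.concatenate([proj(cs,br(p[0],-.054))[0]-sc((222,317)),proj(cs,br(p[0],.054))[0]-sc((286,284)),proj(c9,br(p[0],.054))[0]-np.array((403,519))*k*0])
s=least_squares(g,[.78]);print("cover",s.x,np.round(s.fun,1))
E
python3 l4.py|tail -4
```

```text
goal yaw,tilt -1.3582125163477863 0.4395227259952739
pivot proj [[401.59626658 156.02431827]] seen 399.5 154.5 [[0.51100211 0.32776077 0.18      ]]
lamp [-1.37170897  0.44619479] [-0.   0.   0.   0.3]
cover [-0.26993408] [ -9.1  34.3 -10.1  32.4 237.2 290.9]
```

```bash
sed -i 's/,proj(c9,br(p\[0\],.054))\[0\]-np.array((403,519))\*k\*0//' l4.py; python3 l4.py|tail -1; python3 - <<'E'
from tr import *
d=pickle.load(open("top9.pkl","rb"));cv2.imwrite("pics/t9.png",cv2.resize(d["pixels"][:,:,::-1],(800,600),interpolation=cv2.INTER_CUBIC))
E
```

```text
cover [0.79543671] [-0.4  0.8  0.2 -1.2]
```

View pics/t9.png

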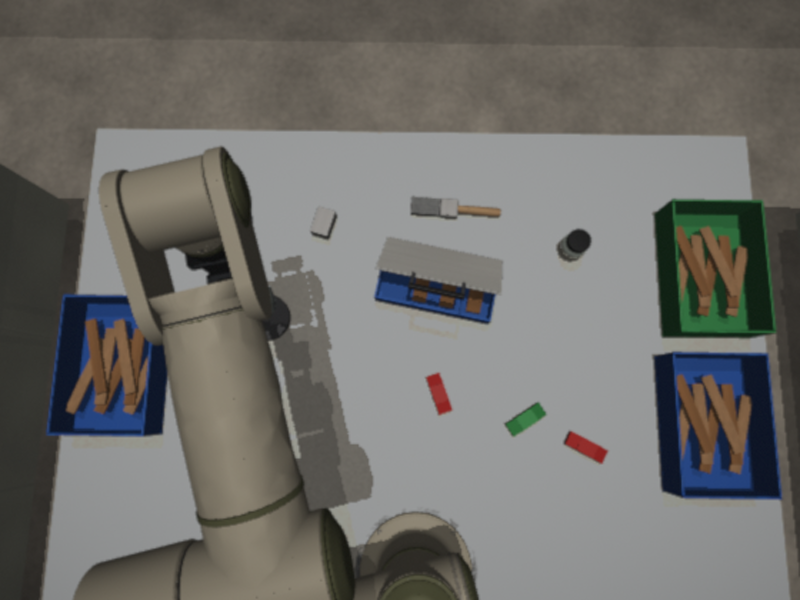

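```bash
python3 -c "
from bench import ctrl
print(ctrl.finish_job())"
```

```text
the job is handed in; nothing more can be done
None
```

The job is handed in: all three formers present lie arched side up in their own lanes, the cover measures about 0.79 rad (45°), the lamp's beam is within about 1° of the tray middle by my camera fit, and the jar, brush and steel block were not touched.

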